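# Put the brush and chisel away in the carver's tool tray

### The arm

A 6-joint arm with a two-finger parallel gripper is mounted at the origin on the work surface. World frame = base frame: x ahead of the robot, y to its left, z up, the work surface at z = 0. Lengths are in m, angles in rad, forces in N, time in s.
With the tool pointing down it reaches from about 0.375 to 0.9 m from the base axis. Payload 3.1 kg.
Tool frame: the origin (TCP) lies on the centre line of the jaws, within the pads' length; the fingertips stand 11 mm ahead of it and the grasp point (between the pads) lies 8 mm behind it; x points along the fingers, y is the direction in which the jaws open and shut, and the axes are right-handed (so a half turn about x gives the same grasp; the last joint's range is limited). The gripper opens to 87 mm and grips with 3 to 60 N. Pads are 19 mm wide; open, the fingers measure 117 mm over their backs; the gripper's body (75 mm by 190 mm) begins 51 mm behind the grasp point.
Start: joints at [1.046, 0.527, 1.433, -0, 1.181, -0.178], TCP at [0.212, 0.588, 0.234] pointing down, gripper open.
Joint ranges: [-3.08, 3.08], [-0.75, 2.2], [0.22, 2.44], [-1.43, 4.57], [0, 2.65], [-2.85, 2.85]. Speed limits (rad/s): [2.79, 2.79, 3.14, 3.14, 3.14, 3.14].

### API

Orientations are given as a unit quaternion [x, y, z, w].
In Python, from rig import robot, camera, camera_info gives the robot as it stands.
- The arm moves only by the shell command python3 -m inch 'ROWS' [FORCE]. ROWS is JSON, a list that holds one entry, the list of rows, each a list of 5 numbers: the shift along the tool's x, y, z in cm, then the turn about the tool's x in rad, then the opening, from 0 (shut) to 1 (fully open). A call has 1 to 8 rows; each row shifts and turns the pose as measured when the row begins, along the tool's axes as they then stand; what a row does not reach is not made up. A row lasts 1/12 s, in which the tool goes at most 41.7 mm and 7.16 degrees, less where a joint would pass 70% of its speed; a pose out of reach is approached as far as the arm can. A call with a gripper value outside its range is refused whole. The fingers move at their own pace and stop on an object; FORCE is the grip in N (left out, the last holds). Time passes only in rows, so rows that do not move let the fingers close. It gives the time, the measured TCP pose, the force and the opening at its end, in the units of the state.
- robot.get_obs(): the state, without advancing time (a new reading comes with each control period).
- camera(name): name is "side" or "top"; returns the picture (420x560x3 uint8, red, green, blue); there is no depth.
- camera_info(name): a dict with "camera_matrix" (3x3 intrinsics, pixels), "dist" ([k1, k2, p1, p2, k3] as OpenCV has them; the pictures are not rectified), "rvec" (rotation vector, rad) and "tvec" (3), from world to camera coordinates, as OpenCV has them. Camera axes: x right, y down, z forward; pixel columns grow to the right and rows downward; lengths in m; the calibration is good to about 2 mm. A picture is of the moment at which its call begins. camera_info takes no time and is no camera call.
- robot.hand_in(): hands the job in, once; it reports no verdict.
The state is a dict: "time": time; "q": joint angles; "joint_velocities": joint speeds; "joint_torque": joint torques, N m; "position": TCP position; "tool_rot": TCP orientation; "ft_force": force on the tool from outside, world axes, zero at the start; "moment": the same for the moment, N m; "grip_width": finger opening in m.
Only numpy, scipy, OpenCV 4.12 (cv2) and the standard library are available. Lean on these libraries where they do the work, as an engineer would, in place of code of your own. Each camera call takes 0.05 s, during which the arm holds its last target. There are 200 camera calls.

### The job

Put the two tools lying on the bench away in the wooden tool tray: lay the dusting brush flat on the floor of the larger, longer pocket and the steel chisel flat on the floor of the smaller one, each with its broad end in the broad end of its pocket. Lower the tools in gently rather than dropping them, and leave the stone block, the mallet and the jar where they are.

Things in the scene. Friction and masses are not known exactly. Their poses are not given: they have to be found in the camera images.
- tray: Wooden tool tray fixed to the bench, a flat board 230 mm (x) by 184 mm (y) and 15 mm high, with two T-shaped pockets 9 mm deep (pocket floor 6 mm above the bench). Origin: centre of its underside; x along its length (the pockets run along x), z up. The pockets' broad ends lie at opposite ends of the tray.
- brush_pocket (a point): Middle of the floor of the larger pocket, 6 mm above the bench, at tray y = -40 mm; axes parallel to the tray's. The pocket is 206 mm long (x = -103 to +103 mm); its broad end, 84 mm wide, is the 76 mm at the +x end; the rest is 40 mm wide.
- chisel_pocket (a point): Middle of the floor of the smaller pocket, 6 mm above the bench, at tray y = +48 mm; axes parallel to the tray's. The pocket is 176 mm long (x = -88 to +88 mm); its broad end, 60 mm wide, is the 58 mm at the -x end; the rest is 36 mm wide.
- brush_center (a point): Centre (half-way up) of the loose flat dusting brush, 190 mm long, 24 mm thick throughout, about 0.16 kg: wooden handle 26 mm wide (x = -95 to +35 mm), then a steel band and dark bristles, 70 mm wide (x = +35 to +95 mm). Starts flat on the bench. x points towards the bristles, z up. In the tray this point is 18 mm, the handle's top 30 mm, above the bench.
- brush_tip (a point): Middle of the bristle end of the brush, 95 mm along x from its centre.
- chisel_center (a point): Centre of the bar (11 mm above its underside) of the loose all-steel flat chisel, 160 mm long, about 0.5 kg: bar 22 mm wide and high (x = -80 to +38 mm), then a flat blade 46 mm wide, up to 18 mm high, its underside level with the bar's. Starts flat on the bench, balances near x = +8 mm. x points towards the blade, z up. In the tray this point is 17 mm, the bar's top 28 mm, above the bench.
- chisel_tip (a point): Cutting edge of the chisel, 80 mm along x from its centre.
- stone_center (a point): Centre of a pale stone block, 110 x 190 x 70 mm, 3 kg, beyond the work; to be left alone.
- mallet_center (a point): A point 40 mm up on the axis of a round wooden mallet standing on its head, 150 mm high, head up to 86 mm across; to be left alone.
- jar_center (a point): Middle of a closed glass jar, 76 mm across, 85 mm high; to be left alone.
Mind the look-alikes: they are no part of the job. What is shaped like the part that bears brush_center but blue or yellow is not meant.

How it is judged:
By the outcome, as a careful person would: the job done as asked, in the order asked, and still so for the second after the job is handed in, with the robot touching nothing.
It also fails if it takes over 64 s, if anything falls off the work surface, if the arm or the gripper's body presses on something with over 40 N, if the wrist force passes 120 N, or if a joint passes its speed limit or range.

## Working session

There is one attempt and no reset: what is moved stays moved. The work goes in short steps, Python scripts to look and compute and a shell command to move; the robot and the scene stay as the last step left them, time stands still between calls to the robot, and variables do not carry over. Pictures are saved under pics/ and viewed, about 8 in all and at most 12, crops included, and the job is handed in when it is done.

```bash
mkdir -p pics; ls; python3 - <<'E'
from rig import robot,camera,camera_info
import cv2,numpy as np
for n in("top","side"):
    cv2.imwrite(f"pics/{n}0.png",cv2.cvtColor(camera(n),cv2.COLOR_RGB2BGR))
    i=camera_info(n);R=cv2.Rodrigues(np.array(i["rvec"],float))[0];print(n,i["camera_matrix"],i["dist"],"C",-R.T@np.array(i["tvec"]).ravel())
o=robot.get_obs();print(o)
E
```

```text
pics
top [[452.09035609   0.         278.59693084]
 [  0.         452.09035609 206.35750745]
 [  0.           0.           1.        ]] [0.02147482 0.         0.         0.         0.        ] C [0.34834304 0.01388858 1.11776638]
side [[405.19947766   0.         277.20433944]
 [  0.         405.19947766 205.22548527]
 [  0.           0.           1.        ]] [-0.07164311  0.          0.          0.          0.        ] C [ 0.37520929 -0.52083515  0.63983468]
{'time': 0.1, 'q': array([ 1.04546474e+00,  5.28374247e-01,  1.43379004e+00,  1.95974988e-06,
        1.18138640e+00, -1.78536765e-01]), 'joint_velocities': array([ 0.00092336, -0.00090965, -0.0024433 ,  0.00154615, -0.00057487,
       -0.00140541]), 'joint_torque': array([-2.44699322e-04, -4.40986705e+01, -1.77149177e+01,  6.34562527e-02,
        5.34042902e-02, -2.38531038e-05]), 'position': array([0.21209402, 0.58722904, 0.23266377]), 'tool_rot': array([ 0.12134758,  0.69674208, -0.12264681,  0.6962636 ]), 'ft_force': array([-0.75072988,  0.72342158, -0.24154463]), 'moment': array([ 0.02033201,  0.00665683, -0.0346195 ]), 'grip_width': 0.08708424919241985}
```

View pics/top0.png

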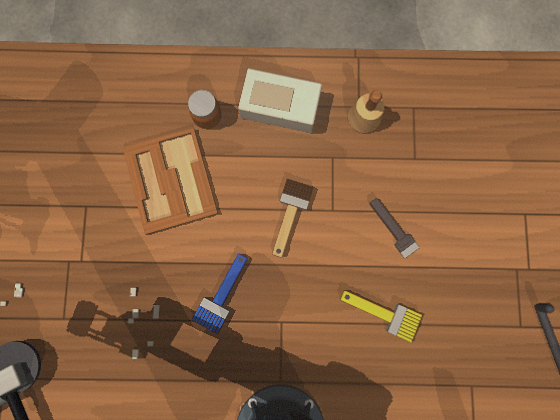

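View pics/side0.png

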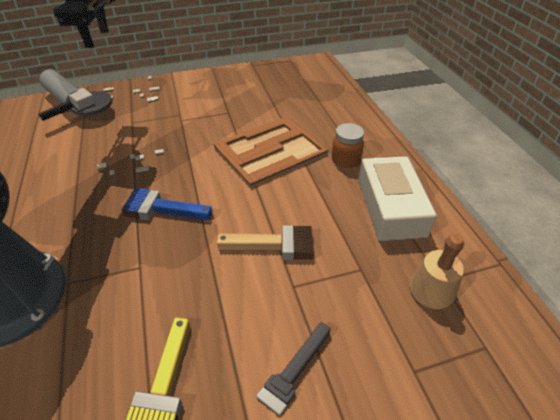

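Candidates for the brush (top view): natural-wood handle with dark bristles (291,215), blue (222,293) and yellow (392,315). The natural one fits the description. Chisel: the only one, at (395,228). Tray at (170,180), with the larger pocket on the right and its broad end upward. I'll check these in close crops.

```bash
python3 - <<'E'
import cv2,numpy as np
t=cv2.imread("pics/top0.png");s=cv2.imread("pics/side0.png")
def crop(im,u,v,w,h,k,step=10):
    c=cv2.resize(im[v:v+h,u:u+w],None,fx=k,fy=k,interpolation=cv2.INTER_CUBIC)
    for a in range(0,w,step):
        cv2.line(c,(a*k,0),(a*k,6),(0,255,0),1)
        if a%20==0: cv2.putText(c,str(u+a),(a*k,16),0,.35,(0,255,0),1)
    for a in range(0,h,step):
        cv2.line(c,(0,a*k),(6,a*k),(0,255,0),1)
        if a%20==0: cv2.putText(c,str(v+a),(8,a*k+4),0,.35,(0,255,0),1)
    return c
a=crop(t,115,120,110,120,5);b=crop(t,260,170,50,100,5)
cv2.imwrite("pics/c1.png",np.hstack([a,b[:500] if 0 else cv2.copyMakeBorder(b,0,100,0,0,0)]))
cv2.imwrite("pics/c2.png",np.hstack([crop(t,360,190,70,75,6),cv2.copyMakeBorder(crop(s,250,315,90,100,4),0,50,0,0,0)]))
E
```

```text
(no output)
```

View pics/c1.png

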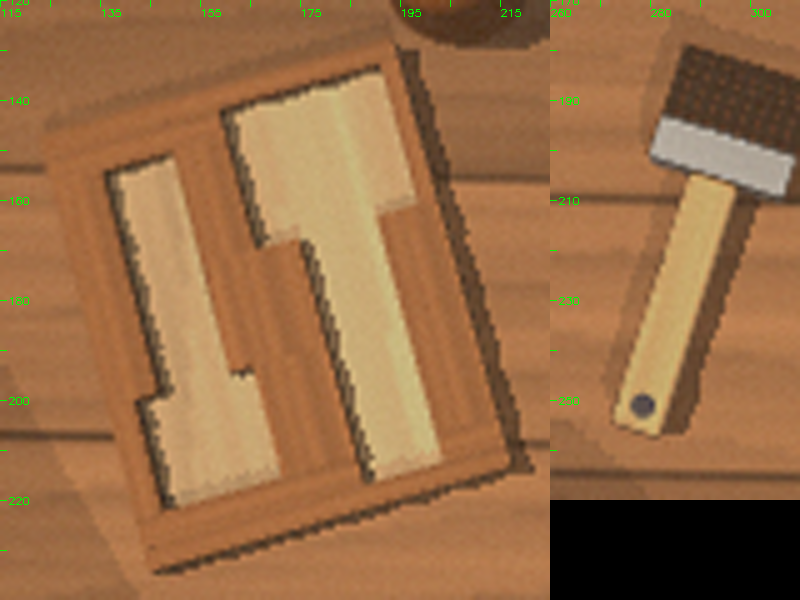

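View pics/c2.png

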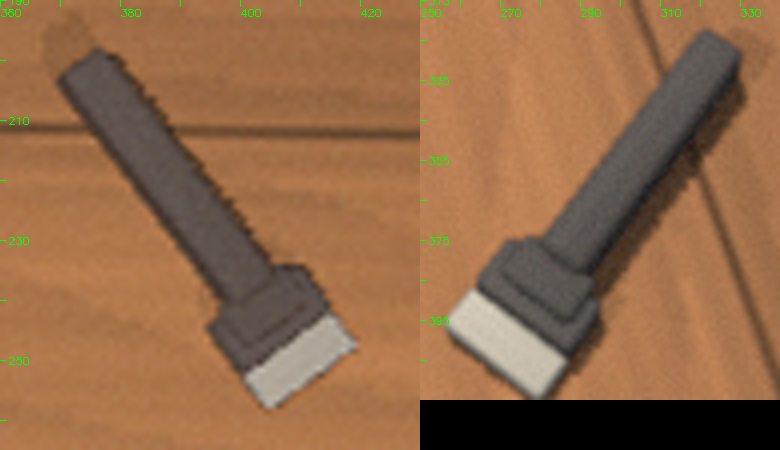

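Crops confirm: brush is natural wood with dark bristles (bristle corner 287,178; handle end 277,256). The chisel runs from bar end (373,200) to edge (412,252). The tray's larger pocket is on the right, with its broad end at the top. Next I fit the poses.

```bash
cat > h.py <<'E'
from rig import robot,camera,camera_info
import cv2,numpy as np
from scipy.optimize import least_squares
from scipy.spatial.transform import Rotation as Ro
def proj(n,P):
    i=camera_info(n);return cv2.projectPoints(np.array(P,float),np.array(i["rvec"],float),np.array(i["tvec"],float),np.array(i["camera_matrix"]),np.array(i["dist"]))[0][:,0]
def world(p,L):
    L=np.array(L,float)/1000;c,s=np.cos(p[2]),np.sin(p[2])
    return np.c_[p[0]+c*L[:,0]-s*L[:,1],p[1]+s*L[:,0]+c*L[:,1],L[:,2]]
def fit(obs,x0):
    f=lambda p:np.concatenate([(proj(n,world(p,L))-(np.array(px)-.4)).ravel() for n,L,px in obs])
    r=least_squares(f,x0,loss='soft_l1');print(np.round(r.x,4),"rms px",np.sqrt(np.mean(f(r.x)**2)).round(2),np.abs(f(r.x)).max().round(2));return r.x
def togo(x,y,z,yaw):
    """tool-frame shift (cm), turn about tool x so that the jaw axis is perpendicular to yaw"""
    o=robot.get_obs();R=Ro.from_quat(o["tool_rot"]).as_matrix()
    d=R.T@(np.array([x,y,z])-o["position"])*100
    a=np.arctan2(R[1,1],R[0,1]); e=(yaw+np.pi/2-a+np.pi/2)%np.pi-np.pi/2
    print("t",round(o["time"],2),"shift cm",d.round(2),"turn",round(-e,3),"(tool x down: -world yaw) xdir",R[:,0].round(3),"q6",o["q"][5].round(2),"w",round(o["grip_width"],4),"F",o["ft_force"].round(1),"pos",o["position"].round(4))
E
python3 - <<'E'
from h import *
print("tray");t=fit([("top",[(115,92,15),(115,-92,15),(-115,-92,15),(-115,92,15),(103,2,15),(103,-82,15),(27,-82,15),(-103,-60,15),(-103,-20,15),(-88,78,15),(-88,18,15),(88,66,15),(88,30,15)],
 [(124,145.6),(194.4,129),(217,213.6),(145.6,234.4),(159.4,142.4),(191,133.6),(198.4,161),(203.4,212),(189,216.6),(148.6,222),(171,214.4),(136,154.4),(150,150.6)])],[.43,.26,.2])
b=fit([("top",[(95,35,24),(35,35,24),(35,-35,24),(-95,13,24),(-95,-13,24)],[(287,178.4),(280.4,201.4),(306.6,209),(272.6,254.4),(281.4,257.4)])],[.35,0,-.2])
c=fit([("top",[(-80,11,22),(-80,-11,22),(80,23,3),(80,-23,3)],[(377.2,198),(370,203),(419.2,247.2),(405,258)]),
 ("side",[(-80,-11,22),(-80,11,22),(80,-23,3),(80,23,3)],[(321.75,322.5),(330.5,328),(256.75,394.5),(281.25,414.5)])],[.3,-.27,-2.5])
np.save("t.npy",t)
print("brush target",world(t,[(0,-40,0)]),"chisel target",world(t,[(0,48,0)]))
g=world(b,[(12,0,0)])[0];print("brush grasp",g);togo(g[0],g[1],.12,b[2])
g=world(c,[(8,0,0)])[0];print("chisel grasp",g)
E
```

```text
tray
[0.5863 0.2851 0.3003] rms px 0.7 1.63
[ 0.493  -0.012  -0.2915] rms px 0.49 0.9
[ 0.4823 -0.2684 -2.499 ] rms px 1.35 3.4
brush target [[0.59815008 0.24688837 0.        ]] chisel target [[0.57211506 0.33094893 0.        ]]
brush grasp [ 0.50449718 -0.01540947  0.        ]
t 0.1 shift cm [ 11.34 -46.72  47.99] turn -0.055 (tool x down: -world yaw) xdir [-0.001 -0.002 -1.   ] q6 -0.18 w 0.0871 F [-0.8  0.7 -0.2] pos [0.2121 0.5872 0.2327]
chisel grasp [ 0.47586973 -0.27321216  0.        ]
```

```bash
python3 -m inch '[[[0,-2.8,2.9,0,1],[0,-2.8,2.9,0,1],[0,-2.8,2.9,0,1],[0,-2.8,2.9,0,1],[0,-2.8,2.9,0,1],[0,-2.8,2.9,0,1],[0,-2.8,2.9,0,1],[0,-2.8,2.9,0,1]]]' 15 && python3 -m inch '[[[0,-2.8,2.9,0,1],[0,-2.8,2.9,0,1],[0,-2.8,2.9,0,1],[0,-2.8,2.9,0,1],[0,-2.8,2.9,0,1],[0,-2.8,2.9,0,1],[0,0,0,-0.05,1],[0,0,0,0,1]]]'; python3 -c "
from h import *
togo(.5045,-.0154,.12,-.2915)"
```

```text
time: 0.77
position: [0.3546, 0.2949, 0.2285]
tool_rot: [0.117, 0.699, -0.116, 0.696]
ft_force: [1.0, 0.1, 0.7]
grip_width: 0.087
time: 1.43
position: [0.4698, 0.0622, 0.227]
tool_rot: [0.101, 0.7, -0.102, 0.699]
ft_force: [-1.1, 1.5, 0.2]
grip_width: 0.087
t 1.43 shift cm [10.7  -6.43  5.55] turn 0.002 (tool x down: -world yaw) xdir [-0.002 -0.001 -1.   ] q6 -1.38 w 0.087 F [-1.1  1.5  0.2] pos [0.4698 0.0622 0.227 ]
```

```bash
python3 -m inch '[[[2,-2.1,1.8,0,1],[2,-2.1,1.8,0,1],[2,-2.1,1.8,0,1],[2,0,0,0,1],[2,0,0,0,1],[0,0,0,0,1]]]'; python3 - <<'E'
from h import *
togo(.5045,-.0154,.022,-.2915)
a=camera("top")[150:290,220:360];s=camera("side")[150:290,200:340]
cv2.imwrite("pics/d1.png",cv2.resize(np.hstack([a,s])[:,:,::-1],None,fx=2.8,fy=2.8,interpolation=cv2.INTER_CUBIC))
E
```

```text
time: 1.93
position: [0.5061, -0.0147, 0.1244]
tool_rot: [0.103, 0.698, -0.103, 0.701]
ft_force: [-0.4, -0.1, -0.2]
grip_width: 0.0869
t 1.93 shift cm [10.24 -0.11 -0.17] turn -0.002 (tool x down: -world yaw) xdir [ 0.004 -0.001 -1.   ] q6 -1.53 w 0.0869 F [-0.4 -0.1 -0.2] pos [ 0.5061 -0.0147  0.1244]
```

View pics/d1.png

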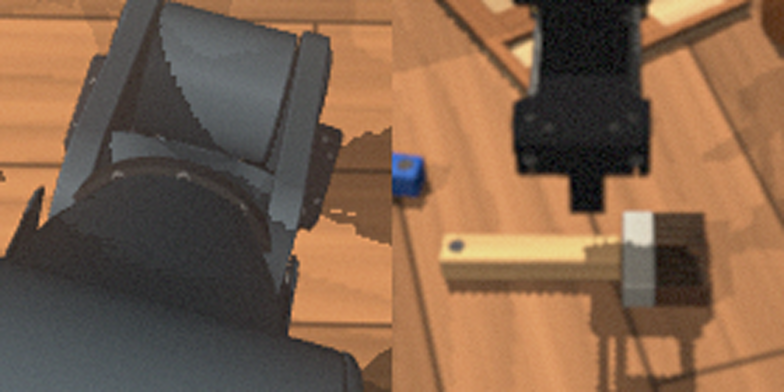

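The side crop shows the finger just short of the band, in line with the handle. I go down.

```bash
python3 -m inch '[[[2.5,-0.1,-0.15,0,1],[2.5,0,0,0,1],[2,0,0,0,1],[1.5,0,0,0,1],[1,0,0,0,1],[0,0,0,0,1],[0,0,0,0,1]]]'; python3 -c "
from h import *
togo(.5045,-.0154,.022,-.2915)"
```

```text
time: 2.62
position: [0.514, -0.011, 0.039]
tool_rot: [0.1, 0.69, -0.101, 0.71]
ft_force: [0.9, -0.0, 0.3]
grip_width: 0.087
t 2.62 shift cm [ 1.68 -0.7  -0.84] turn 0.007 (tool x down: -world yaw) xdir [ 0.028 -0.006 -1.   ] q6 -1.53 w 0.087 F [ 0.9 -0.   0.3] pos [ 0.514 -0.011  0.039]
```

```bash
python3 -m inch '[[[0.5,-0.35,-0.45,0,1],[0.5,-0.3,-0.4,0,1],[0.5,0,0,0,1],[0.2,0,0,0,1],[0,0,0,0,1]]]'; python3 -c "
from h import *
togo(.5045,-.0154,.022,-.2915)"
```

```text
time: 3.03
position: [0.5059, -0.0152, 0.0245]
tool_rot: [0.099, 0.687, -0.101, 0.713]
ft_force: [-0.6, -0.1, -0.4]
grip_width: 0.0872
t 3.03 shift cm [ 0.24 -0.05 -0.14] turn 0.008 (tool x down: -world yaw) xdir [ 0.035 -0.008 -0.999] q6 -1.54 w 0.0872 F [-0.6 -0.1 -0.4] pos [ 0.5059 -0.0152  0.0245]
```

Close, then lift a little.

```bash
python3 -m inch '[[[0.25,0,-0.1,0,1],[0,0,0,0,0],[0,0,0,0,0],[0,0,0,0,0],[0,0,0,0,0],[0,0,0,0,0],[0,0,0,0,0],[0,0,0,0,0]]]' 20; python3 -c "
from h import *
togo(.5045,-.0154,.022,-.2915)"; python3 -m inch '[[[0,0,0,0,0],[-1,0,0,0,0],[-1.5,0,0,0,0],[-2,0,0,0,0],[-2,0,0,0,0],[-1.5,0,0,0,0],[0,0,0,0,0]]]'; python3 -c "
from h import *
togo(.598,.247,.1,.3003)"
```

```text
time: 3.7
position: [0.5057, -0.0154, 0.022]
tool_rot: [0.099, 0.687, -0.101, 0.713]
ft_force: [-0.3, -0.4, 0.5]
grip_width: 0.0483
t 3.7 shift cm [-0.   -0.04 -0.12] turn 0.007 (tool x down: -world yaw) xdir [ 0.036 -0.008 -0.999] q6 -1.54 w 0.0483 F [-0.3 -0.4  0.5] pos [ 0.5057 -0.0154  0.022 ]
time: 4.28
position: [0.5016, -0.0144, 0.1067]
tool_rot: [0.099, 0.688, -0.101, 0.712]
ft_force: [0.5, -0.2, -0.2]
grip_width: 0.0042
t 4.28 shift cm [ 0.8  27.79  1.9 ] turn -0.584 (tool x down: -world yaw) xdir [ 0.033 -0.008 -0.999] q6 -1.54 w 0.0042 F [ 0.5 -0.2 -0.2] pos [ 0.5016 -0.0144  0.1067]
```

Fingers are slow (about 67 mm/s), so I lifted before they closed. I reopen, go down again and wait longer.

```bash
python3 -m inch '[[[0,0,0,0,1],[0,0,0,0,1],[0,0,0,0,1],[0,0,0,0,1],[0,0,0,0,1],[0,0,0,0,1],[0,0,0,0,1],[0,0,0,0,1]]]'; python3 -m inch '[[[0.8,0,0,0,1],[0.8,0,0,0,1],[0.8,0,0,0,1],[0.8,0,0,0,1],[0.8,0,0,0,1],[0.8,0,0,0,1],[0.8,0,0,0,1],[0,0,0,0,1]]]';python3 - <<'E'
from h import *
togo(.5045,-.0154,.022,-.2915)
s=camera("side")[180:290,200:340]
cv2.imwrite("pics/d2.png",cv2.resize(s[:,:,::-1],None,fx=4,fy=4,interpolation=cv2.INTER_CUBIC))
E
```

```text
time: 4.95
position: [0.4996, -0.0139, 0.1043]
tool_rot: [0.099, 0.69, -0.101, 0.71]
ft_force: [0.2, 0.3, 1.3]
grip_width: 0.049
time: 5.62
position: [0.5007, -0.0142, 0.041]
tool_rot: [0.1, 0.691, -0.101, 0.709]
ft_force: [0.2, -0.1, 0.8]
grip_width: 0.0864
t 5.62 shift cm [ 1.91 -0.01  0.34] turn 0.007 (tool x down: -world yaw) xdir [ 0.026 -0.006 -1.   ] q6 -1.54 w 0.0864 F [ 0.2 -0.1  0.8] pos [ 0.5007 -0.0142  0.041 ]
```

View pics/d2.png

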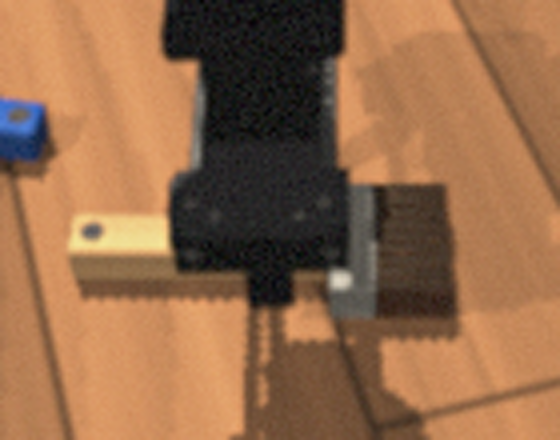

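The brush is undisturbed: handle end at about pixel (218,235), with the finger on the handle just short of the band.

```bash
python3 -m inch '[[[0.7,0,0.2,0,1],[0.7,0,0.1,0,1],[0.5,0,0,0,1],[0,0,0,0,0],[0,0,0,0,0],[0,0,0,0,0],[0,0,0,0,0],[0,0,0,0,0]]]' 20; python3 -m inch '[[[0,0,0,0,0],[0,0,0,0,0],[0,0,0,0,0],[0,0,0,0,0],[0,0,0,0,0],[0,0,0,0,0],[0,0,0,0,0],[0,0,0,0,0]]]';  python3 -c "
from h import *
togo(.5045,-.0154,.022,-.2915)"
```

```text
time: 6.33
position: [0.5057, -0.0156, 0.0212]
tool_rot: [0.099, 0.689, -0.101, 0.71]
ft_force: [0.4, -0.1, -1.0]
grip_width: 0.0611
time: 7.0
position: [0.5062, -0.0156, 0.0222]
tool_rot: [0.099, 0.689, -0.101, 0.711]
ft_force: [-1.2, -0.2, 0.2]
grip_width: 0.0262
t 7.0 shift cm [ 0.01 -0.02 -0.17] turn 0.007 (tool x down: -world yaw) xdir [ 0.031 -0.007 -1.   ] q6 -1.54 w 0.0262 F [-1.2 -0.2  0.2] pos [ 0.5062 -0.0156  0.0222]
```

```bash
python3 -m inch '[[[-0.5,0,0,0,0],[-1,0,0,0,0],[-1.5,0,0,0,0],[-2,0,0,0,0],[-2,0,0,0,0],[-1,0,0,0,0],[0,0,0,0,0],[0,0,0,0,0]]]' 25; python3 - <<'E'
from h import *
g=world(np.load("t.npy"),[(13.5,-40,0)])[0];print(g)
togo(g[0],g[1],.1,.3003)
E
```

```text
time: 7.67
position: [0.5015, -0.0145, 0.108]
tool_rot: [0.099, 0.69, -0.101, 0.71]
ft_force: [0.0, 0.8, -2.2]
grip_width: 0.0256
[0.61104573 0.25088238 0.        ]
t 7.67 shift cm [ 0.93 28.54  3.05] turn -0.585 (tool x down: -world yaw) xdir [ 0.027 -0.006 -1.   ] q6 -1.54 w 0.0256 F [ 0.   0.8 -2.2] pos [ 0.5015 -0.0145  0.108 ]
```

```bash
python3 -m inch '[[[0,2,0.2,0,0],[0,3,0.3,0,0],[0,3.5,0.4,0,0],[0,3.5,0.4,0,0],[0,3.5,0.4,0,0],[0,3.5,0.4,0,0],[0,3.5,0.4,0,0],[0,3,0.3,0,0]]]';python3 -m inch '[[[0,0,0,-0.1,0],[0,0,0,-0.1,0],[0,0,0,-0.1,0],[0,0,0,-0.1,0],[0,0,0,-0.1,0],[0,0,0,-0.08,0],[0,0,0,0,0],[0,0,0,0,0]]]'; python3 - <<'E'
from h import *
togo(.611,.2509,.1,.3003)
E
```

```text
time: 8.33
position: [0.5979, 0.2254, 0.1029]
tool_rot: [0.102, 0.695, -0.107, 0.704]
ft_force: [0.3, -0.7, -1.8]
grip_width: 0.0259
time: 9.0
position: [0.5939, 0.2348, 0.0921]
tool_rot: [-0.116, 0.699, 0.11, 0.697]
ft_force: [-0.6, 0.2, -1.3]
grip_width: 0.0258
t 9.0 shift cm [-0.8   0.98  2.13] turn 0.02 (tool x down: -world yaw) xdir [-0.001 -0.008 -1.   ] q6 -1.68 w 0.0258 F [-0.6  0.2 -1.3] pos [0.5939 0.2348 0.0921]
```

```bash
python3 -m inch '[[[0,0.5,1.1,0.02,0],[0,0.4,1,0,0],[0.5,0,0,0,0],[0.7,0,0,0,0],[0.7,0,0,0,0],[0.7,0,0,0,0],[0,0,0,0,0],[0,0,0,0,0]]]'; python3 - <<'E'
from h import *
togo(.611,.2509,.028,.3003)
a=camera("top")[100:260,100:250];s=camera("side")[90:210,190:370]
cv2.imwrite("pics/d3.png",np.hstack([cv2.resize(a[:,:,::-1],(375,400)),cv2.resize(s[:,:,::-1],(600,400))])[:,:800+175][:, :975] if 0 else np.hstack([cv2.resize(a[:,:,::-1],(300,320),interpolation=cv2.INTER_CUBIC),cv2.resize(s[:,:,::-1],(480,320),interpolation=cv2.INTER_CUBIC)]))
E
```

```text
time: 9.67
position: [0.608, 0.2484, 0.0593]
tool_rot: [-0.107, 0.704, 0.1, 0.695]
ft_force: [-0.2, -0.7, -1.7]
grip_width: 0.0262
t 9.67 shift cm [3.12 0.17 0.4 ] turn -0.007 (tool x down: -world yaw) xdir [-0.01  -0.011 -1.   ] q6 -1.64 w 0.0262 F [-0.2 -0.7 -1.7] pos [0.608  0.2484 0.0593]
```

View pics/d3.png

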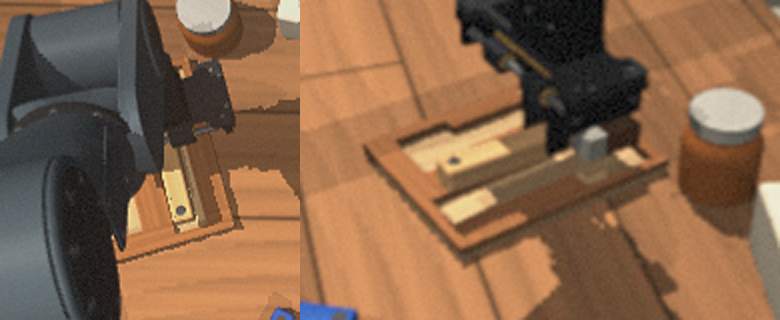

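```bash
python3 - <<'E'
from h import *
o=robot.get_obs()["position"]
for x in(-88,-83):
  p=world([o[0],o[1],.3003],[(x-13.5,0,64)])
  print(x,proj("side",p),proj("top",p))
E
python3 -m inch '[[[0.5,0.1,0.2,0,0],[0.5,0.1,0.2,0,0],[0.5,0,0,0,0],[0.4,0,0,0,0],[0.3,0,0,0,0],[0,0,0,0,0],[0,0,0,0,0]]]'; python3 - <<'E'
from h import *
togo(.611,.2509,.028,.3003)
E
```

```text
-88 [[244.89050494 150.97767019]] [[191.40403229 206.74243155]]
-83 [[246.75845823 150.24517248]] [[190.87256445 204.73071172]]
time: 10.35
position: [0.6123, 0.2517, 0.0362]
tool_rot: [-0.106, 0.703, 0.1, 0.696]
ft_force: [-0.7, 0.6, -1.8]
grip_width: 0.0259
t 10.35 shift cm [ 0.82 -0.03 -0.14] turn -0.007 (tool x down: -world yaw) xdir [-0.007 -0.01  -1.   ] q6 -1.63 w 0.0259 F [-0.7  0.6 -1.8] pos [0.6123 0.2517 0.0362]
```

```bash
python3 -m inch '[[[0.2,0,-0.1,0,0],[0.2,0,0,0,0],[0.2,0,0,0,0],[0,0,0,0,0]]]'; python3 - <<'E'
from h import *
togo(.611,.2509,.028,.3003)
E
python3 -m inch '[[[0.1,0,0,0,0],[0.1,0,0,0,0],[0,0,0,0,0]]]'; python3 - <<'E'
from h import *
togo(.611,.2509,.028,.3003)
E
```

```text
time: 10.68
position: [0.6116, 0.2513, 0.0305]
tool_rot: [-0.106, 0.702, 0.1, 0.697]
ft_force: [-1.1, -0.8, -0.1]
grip_width: 0.0256
t 10.68 shift cm [ 0.25 -0.02 -0.06] turn -0.007 (tool x down: -world yaw) xdir [-0.006 -0.01  -1.   ] q6 -1.63 w 0.0256 F [-1.1 -0.8 -0.1] pos [0.6116 0.2513 0.0305]
time: 10.93
position: [0.6117, 0.2511, 0.0294]
tool_rot: [-0.107, 0.702, 0.1, 0.697]
ft_force: [-0.9, -0.4, 0.8]
grip_width: 0.0257
t 10.93 shift cm [ 0.14  0.   -0.07] turn -0.007 (tool x down: -world yaw) xdir [-0.006 -0.01  -1.   ] q6 -1.63 w 0.0257 F [-0.9 -0.4  0.8] pos [0.6117 0.2511 0.0294]
```

Contact is beginning (force went from −1.8 to +0.8 N) at the expected height. I release slowly and retreat.

```bash
python3 -m inch '[[[0.1,0,0,0,0],[0,0,0,0,0.35],[0,0,0,0,0.6],[0,0,0,0,0.6],[0,0,0,0,0.6],[0,0,0,0,0.6],[0,0,0,0,0.6]]]' && python3 -m inch '[[[-0.7,0,0,0,1],[-1.5,0,0,0,1],[-2.5,0,0,0,1],[-3,0,0,0,1],[-3,0,0,0,1],[-3,0,0,0,1],[0,0,0,0,1],[0,0,0,0,1]]]'; python3 -c "
from h import *
togo(.4759,-.2732,.165,-2.499)"
```

```text
time: 11.52
position: [0.613, 0.2516, 0.0289]
tool_rot: [-0.106, 0.701, 0.1, 0.698]
ft_force: [-0.2, 0.3, 0.2]
grip_width: 0.0505
time: 12.18
position: [0.6124, 0.2527, 0.1727]
tool_rot: [-0.106, 0.702, 0.1, 0.697]
ft_force: [-0.1, 0.1, -1.1]
grip_width: 0.0863
t 12.18 shift cm [  1.39 -46.4  -28.25] turn -0.35 (tool x down: -world yaw) xdir [-0.007 -0.01  -1.   ] q6 -1.63 w 0.0863 F [-0.1  0.1 -1.1] pos [0.6124 0.2527 0.1727]
```

```bash
python3 -m inch '[[[-0.2,-3.4,-2.1,0,1],[0,-3.4,-2.1,0,1],[0,-3.4,-2.1,0,1],[0,-3.4,-2.1,0,1],[0,-3.4,-2.1,0,1],[0,-3.4,-2.1,0,1],[0,-3.4,-2.1,0,1],[0,0,0,0,1]]]' && python3 -m inch '[[[0,-3.4,-2.1,0,1],[0,-3.4,-2.1,0,1],[0,-3.4,-2.1,0,1],[0,-3.4,-2.1,0,1],[0,-3.4,-2.1,0,1],[0,-3.4,-2.1,0,1],[0,-1,-0.7,0,1],[0,0,0,0,1]]]' ; python3 - <<'E'
from h import *
togo(.4759,-.2732,.1,-2.499)
a=camera("top");s=camera("side")[90:210,190:370]
cv2.imwrite("pics/d4.png",np.hstack([cv2.resize(a[100:260,100:250][:,:,::-1],(375,400),interpolation=cv2.INTER_CUBIC),cv2.resize(s[:,30:][:,:,::-1],(420,400),interpolation=cv2.INTER_CUBIC)]))
E
```

```text
time: 12.85
position: [0.5369, -0.0236, 0.1735]
tool_rot: [-0.109, 0.702, 0.105, 0.696]
ft_force: [0.1, 1.1, -0.2]
grip_width: 0.0872
time: 13.52
position: [0.4691, -0.2716, 0.1693]
tool_rot: [-0.106, 0.704, 0.107, 0.694]
ft_force: [0.2, 0.7, -1.2]
grip_width: 0.0866
t 13.52 shift cm [ 6.92 -0.38  0.7 ] turn -0.341 (tool x down: -world yaw) xdir [-0.014 -0.001 -1.   ] q6 -2.59 w 0.0866 F [ 0.2  0.7 -1.2] pos [ 0.4691 -0.2716  0.1693]
```

View pics/d4.png

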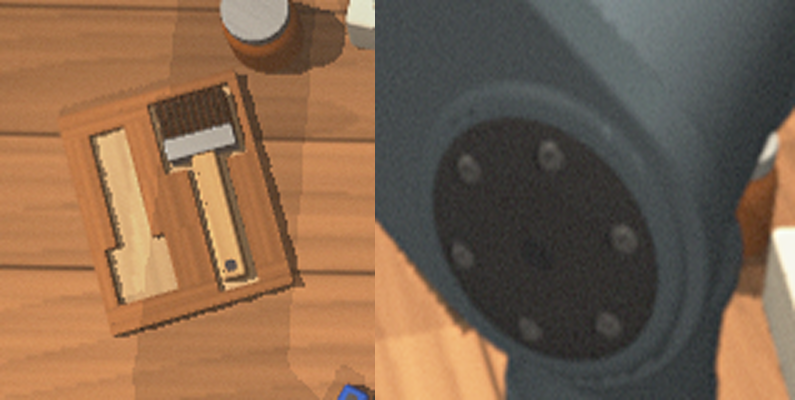

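The brush lies in the larger pocket with bristles in the broad end (crop 200,110). Its handle sits between the neck walls, hole at (232,267). For the chisel, a turn of −0.34 would put joint 6 at −2.93, out of range, so I use the equivalent half-turn, +2.80.

```bash
python3 -m inch '[[[0,0,0,0.12,1],[0,0,0,0.12,1],[0,0,0,0.12,1],[0,0,0,0.12,1],[0,0,0,0.12,1],[0,0,0,0.12,1],[0,0,0,0.12,1],[0,0,0,0.12,1]]]' && python3 -m inch '[[[0,0,0,0.12,1],[0,0,0,0.12,1],[0,0,0,0.12,1],[0,0,0,0.12,1],[0,0,0,0.12,1],[0,0,0,0.12,1],[0,0,0,0.12,1],[0,0,0,0.12,1]]]' && python3 -m inch '[[[0,0,0,0.12,1],[0,0,0,0.12,1],[0,0,0,0.12,1],[0,0,0,0.12,1],[0,0,0,0.12,1],[0,0,0,0.12,1],[0,0,0,0.12,1],[0,0,0,0,1]]]'; python3 - <<'E'
from h import *
togo(.4759,-.2732,.1,-2.499)
E
```

```text
time: 14.28
position: [0.4714, -0.2462, 0.1667]
tool_rot: [0.238, 0.676, -0.234, 0.657]
ft_force: [0.3, 0.4, -0.2]
grip_width: 0.0869
time: 14.95
position: [0.4733, -0.2204, 0.1647]
tool_rot: [-0.521, -0.49, 0.525, -0.461]
ft_force: [0.8, -0.1, 0.5]
grip_width: 0.0872
time: 15.62
position: [0.474, -0.195, 0.1631]
tool_rot: [-0.664, -0.232, 0.683, -0.197]
ft_force: [0.4, 0.1, 0.4]
grip_width: 0.087
t 15.62 shift cm [5.99 6.84 4.29] turn -0.027 (tool x down: -world yaw) xdir [-0.041  0.038 -0.998] q6 0.34 w 0.087 F [0.4 0.1 0.4] pos [ 0.474  -0.195   0.1631]
```

```bash
python3 -m inch '[[[0,1.5,0.9,0,1],[0,1.5,0.9,0,1],[0,1.5,0.9,0,1],[0,1.5,0.9,-0.02,1],[0,0.8,0.5,0,1],[0,0,0,0,1]]]'; python3 - <<'E'
from h import *
togo(.4759,-.2732,.1,-2.499)
E
```

```text
time: 16.12
position: [0.4825, -0.271, 0.1587]
tool_rot: [-0.658, -0.25, 0.678, -0.213]
ft_force: [-0.6, 0.4, 1.3]
grip_width: 0.0867
t 16.12 shift cm [5.88 0.11 0.6 ] turn 0.024 (tool x down: -world yaw) xdir [-0.045  0.04  -0.998] q6 0.19 w 0.0867 F [-0.6  0.4  1.3] pos [ 0.4825 -0.271   0.1587]
```

The half-turn left the tool about 3.4° off vertical, in the radial plane. Fast downward rows tilted it outward earlier, so I use that to right it.

```bash
python3 -m inch '[[[-2,0.1,0.6,0.02,1],[-2,0,0,0,1],[-2,0,0,0,1],[-2,0,0,0,1],[-2,0,0,0,1],[0,0,0,0,1]]]'; python3 -c "
from h import *
togo(.4759,-.2732,.1,-2.499)";  python3 -m inch '[[[4,0,0,0,1],[4,0,0,0,1],[4,0,0,0,1],[4,0,0,0,1],[0,0,0,0,1],[0,0,0,0,1]]]'; python3 - <<'E'
from h import *
togo(.4759,-.2732,.022,-2.499)
E
```

```text
time: 16.62
position: [0.4812, -0.2752, 0.2593]
tool_rot: [-0.657, -0.249, 0.681, -0.204]
ft_force: [0.1, -1.0, 0.1]
grip_width: 0.0872
t 16.62 shift cm [15.92  0.66  0.11] turn 0.011 (tool x down: -world yaw) xdir [-0.053  0.05  -0.997] q6 0.19 w 0.0872 F [ 0.1 -1.   0.1] pos [ 0.4812 -0.2752  0.2593]
time: 17.12
position: [0.4758, -0.2654, 0.0964]
tool_rot: [-0.658, -0.25, 0.679, -0.209]
ft_force: [0.3, -0.1, 0.2]
grip_width: 0.0873
t 17.12 shift cm [7.39 1.09 0.4 ] turn 0.019 (tool x down: -world yaw) xdir [-0.046  0.045 -0.998] q6 0.19 w 0.0873 F [ 0.3 -0.1  0.2] pos [ 0.4758 -0.2654  0.0964]
```

```bash
python3 -m inch '[[[0,-4,0,0,1],[0,-4,0,0,1],[0,-4,0,0,1],[0,0,0,0,1]]]'; python3 -c "
from h import *
togo(.4759,-.2732,.1,-2.499)";  python3 -m inch '[[[0,4,0,0,1],[0,4,0,0,1],[0,4,0,0,1],[0,0,0,0,1]]]'; python3 - <<'E'
from h import *
togo(.4759,-.2732,.022,-2.499)
E
```

```text
time: 17.45
position: [0.4018, -0.1697, 0.1072]
tool_rot: [-0.659, -0.248, 0.678, -0.211]
ft_force: [-1.1, 1.4, -0.8]
grip_width: 0.0872
t 17.45 shift cm [-0.02 12.74  0.51] turn 0.019 (tool x down: -world yaw) xdir [-0.041  0.041 -0.998] q6 0.24 w 0.0872 F [-1.1  1.4 -0.8] pos [ 0.4018 -0.1697  0.1072]
time: 17.78
position: [0.4768, -0.2626, 0.11]
tool_rot: [-0.66, -0.249, 0.676, -0.216]
ft_force: [1.3, -0.6, 0.3]
grip_width: 0.0873
t 17.78 shift cm [8.75 1.23 0.68] turn 0.027 (tool x down: -world yaw) xdir [-0.037  0.037 -0.999] q6 0.19 w 0.0873 F [ 1.3 -0.6  0.3] pos [ 0.4768 -0.2626  0.11  ]
```

```bash
python3 -m inch '[[[0,-4,0,0,1],[0,-4,0,0,1],[0,-4,0,0,1],[0,0,0,0,1],[0,4,0,0,1],[0,4,0,0,1],[0,4,0,0,1],[0,0,0,0,1]]]';python3 -m inch '[[[0,-4,0,0,1],[0,-4,0,0,1],[0,-4,0,0,1],[0,0,0,0,1],[0,4,0,0,1],[0,4,0,0,1],[0,4,0,0,1],[0,0,0,0,1]]]'; python3 -c "
from h import *
togo(.4759,-.2732,.022,-2.499)";python3 -m inch '[[[0,-4,0,0,1],[0,-4,0,0,1],[0,-4,0,0,1],[0,0,0,0,1],[0,4,0,0,1],[0,4,0,0,1],[0,4,0,0,1],[0,0,0,0,1]]]'; python3 - <<'E'
from h import *
togo(.4759,-.2732,.022,-2.499)
E
```

```text
time: 18.45
position: [0.4831, -0.2663, 0.1286]
tool_rot: [-0.665, -0.242, 0.67, -0.226]
ft_force: [1.1, -1.1, 0.1]
grip_width: 0.0873
time: 19.12
position: [0.4872, -0.2685, 0.1447]
tool_rot: [0.668, 0.236, -0.665, 0.235]
ft_force: [1.0, -0.7, -0.2]
grip_width: 0.087
t 19.12 shift cm [12.26 -0.34  1.23] turn 0.037 (tool x down: -world yaw) xdir [ 0.003  0.004 -1.   ] q6 0.18 w 0.087 F [ 1.  -0.7 -0.2] pos [ 0.4872 -0.2685  0.1447]
time: 19.78
position: [0.4896, -0.2697, 0.1584]
tool_rot: [0.671, 0.232, -0.661, 0.242]
ft_force: [0.3, -0.9, 0.5]
grip_width: 0.0869
t 19.78 shift cm [13.61 -0.83  1.4 ] turn 0.041 (tool x down: -world yaw) xdir [ 0.018 -0.009 -1.   ] q6 0.18 w 0.0869 F [ 0.3 -0.9  0.5] pos [ 0.4896 -0.2697  0.1584]
```

```bash
python3 -m inch '[[[1,-0.3,0.4,0.02,1],[1.5,-0.3,0.4,0.02,1],[1.5,-0.3,0.4,0,1],[1.5,0,0.2,0,1],[1.5,0,0,0,1],[1.5,0,0,0,1],[1,0,0,0,1],[0,0,0,0,1]]]'; python3 - <<'E'
from h import *
togo(.4759,-.2732,.022,-2.499)
a=camera("top")[170:280,340:450];s=camera("side")[270:410,230:370]
cv2.imwrite("pics/d5.png",cv2.resize(np.hstack([cv2.resize(a,(140,140)),s])[:,:,::-1],None,fx=2.8,fy=2.8,interpolation=cv2.INTER_CUBIC))
E
```

```text
time: 20.45
position: [0.4849, -0.2816, 0.0748]
tool_rot: [0.681, 0.209, -0.66, 0.237]
ft_force: [-0.2, -0.8, 0.1]
grip_width: 0.0871
t 20.45 shift cm [ 5.21 -1.46  0.3 ] turn -0.0 (tool x down: -world yaw) xdir [ 0.041 -0.028 -0.999] q6 0.19 w 0.0871 F [-0.2 -0.8  0.1] pos [ 0.4849 -0.2816  0.0748]
```

View pics/d5.png

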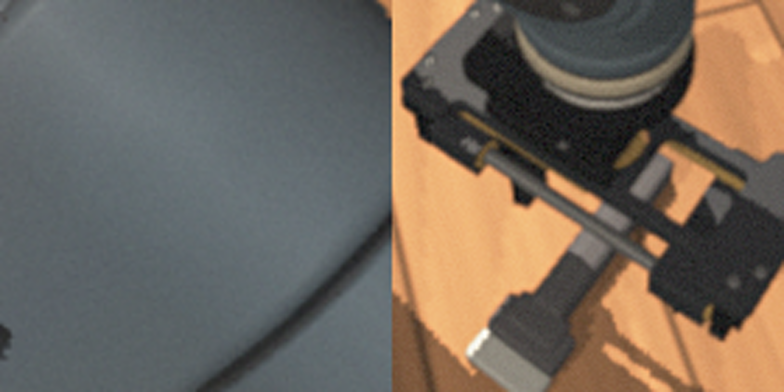

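The side crop shows the jaws straddling the bar, roughly centred. A slow descent should take the tilt back out while I correct sideways.

```bash
python3 -m inch '[[[0.2,-0.1,0,0,1],[0.2,-0.1,0,0,1],[0.2,-0.1,0,0,1],[0.2,-0.1,0,0,1],[0.2,-0.1,0,0,1],[0.2,-0.1,0,0,1],[0.2,-0.1,0,0,1],[0.2,-0.1,0,0,1]]]'; python3 -c "
from h import *
togo(.4759,-.2732,.022,-2.499)"; python3 -m inch '[[[0.1,-0.05,0,0,1],[0.1,-0.05,0,0,1],[0.1,-0.05,0,0,1],[0.1,-0.05,0,0,1],[0.1,-0.05,0,0,1],[0.1,-0.05,0,0,1],[0.1,-0.05,0,0,1],[0.1,-0.05,0,0,1]]]'; python3 -c "
from h import *
togo(.4759,-.2732,.022,-2.499)"
```

```text
time: 21.22
position: [0.4836, -0.2773, 0.0629]
tool_rot: [0.683, 0.206, -0.658, 0.241]
ft_force: [0.4, -0.5, -0.1]
grip_width: 0.0868
t 21.22 shift cm [ 4.03 -1.03  0.44] turn 0.0 (tool x down: -world yaw) xdir [ 0.049 -0.036 -0.998] q6 0.19 w 0.0868 F [ 0.4 -0.5 -0.1] pos [ 0.4836 -0.2773  0.0629]
time: 21.88
position: [0.4811, -0.2739, 0.0532]
tool_rot: [0.683, 0.206, -0.658, 0.241]
ft_force: [0.7, -0.9, 0.7]
grip_width: 0.0869
t 21.88 shift cm [ 3.08 -0.54  0.43] turn 0.0 (tool x down: -world yaw) xdir [ 0.049 -0.035 -0.998] q6 0.2 w 0.0869 F [ 0.7 -0.9  0.7] pos [ 0.4811 -0.2739  0.0532]
```

```bash
python3 -m inch '[[[0,0,0,0.1,1],[0,0,0,0.1,1],[0,0,0,0.1,1],[0,0,0,0.1,1],[0,0,0,-0.1,1],[0,0,0,-0.1,1],[0,0,0,-0.1,1],[0,0,0,-0.1,1]]]'; python3 -c "
from h import *
togo(.4759,-.2732,.022,-2.499)"; python3 -m inch '[[[-2,0,0,0,1],[-2,0,0,0,1],[-2,0,0,0,1],[-2,0,0,0,1],[0,0,0,0,1]]]'; python3 -c "
from h import *
togo(.4759,-.2732,.022,-2.499)"
```

```text
time: 22.55
position: [0.4809, -0.2737, 0.0526]
tool_rot: [0.684, 0.204, -0.659, 0.239]
ft_force: [-0.3, -0.5, -0.3]
grip_width: 0.0865
t 22.55 shift cm [ 3.03 -0.51  0.43] turn -0.006 (tool x down: -world yaw) xdir [ 0.048 -0.035 -0.998] q6 0.2 w 0.0865 F [-0.3 -0.5 -0.3] pos [ 0.4809 -0.2737  0.0526]
time: 22.97
position: [0.4758, -0.2699, 0.1332]
tool_rot: [0.682, 0.207, -0.659, 0.238]
ft_force: [0.7, -0.4, -0.6]
grip_width: 0.0871
t 22.97 shift cm [11.12 -0.31  0.38] turn -0.002 (tool x down: -world yaw) xdir [ 0.044 -0.031 -0.999] q6 0.2 w 0.0871 F [ 0.7 -0.4 -0.6] pos [ 0.4758 -0.2699  0.1332]
```

Tilt is about 3°. The jaws close square on the bar, and only roll about the bar's axis is affected, so that is harmless. I go down now.

```bash
python3 -m inch '[[[1,-0.1,0.2,0,1],[1.2,-0.1,0.1,0,1],[1.2,-0.1,0,0,1],[1.2,-0.1,0,0,1],[1.2,-0.1,0,0,1],[1.2,-0.1,0,0,1],[1.2,-0.1,0,0,1],[0,0,0,0,1]]]'; python3 -c "
from h import *
togo(.4759,-.2732,.0225,-2.499)"
```

```text
time: 23.63
position: [0.4694, -0.267, 0.0395]
tool_rot: [0.681, 0.209, -0.661, 0.237]
ft_force: [-0.3, 0.5, 0.9]
grip_width: 0.0871
t 23.63 shift cm [ 1.74  0.81 -0.13] turn -0.002 (tool x down: -world yaw) xdir [ 0.04  -0.028 -0.999] q6 0.19 w 0.0871 F [-0.3  0.5  0.9] pos [ 0.4694 -0.267   0.0395]
```

```bash
python3 -m inch '[[[0.5,0.25,-0.1,0,1],[0.5,0.25,0,0,1],[0.4,0.2,0,0,1],[0.3,0.1,0,0,1],[0,0,0,0,1]]]'; python3 -c "
from h import *
togo(.4759,-.2732,.0225,-2.499)"; python3 -m inch '[[[0,0,0,0,0],[0,0,0,0,0],[0,0,0,0,0],[0,0,0,0,0],[0,0,0,0,0],[0,0,0,0,0],[0,0,0,0,0],[0,0,0,0,0]]]' 30; python3 -m inch '[[[0,0,0,0,0],[0,0,0,0,0],[0,0,0,0,0],[0,0,0,0,0],[0,0,0,0,0],[0,0,0,0,0],[0,0,0,0,0],[0,0,0,0,0]]]' 30; python3 -c "
from h import *
togo(.4759,-.2732,.0225,-2.499)"
```

```text
time: 24.05
position: [0.4749, -0.2732, 0.0186]
tool_rot: [0.68, 0.21, -0.661, 0.235]
ft_force: [-0.8, 0.8, -0.2]
grip_width: 0.0868
t 24.05 shift cm [-0.39  0.08 -0.09] turn -0.002 (tool x down: -world yaw) xdir [ 0.037 -0.025 -0.999] q6 0.19 w 0.0868 F [-0.8  0.8 -0.2] pos [ 0.4749 -0.2732  0.0186]
time: 24.72
position: [0.4761, -0.2741, 0.0208]
tool_rot: [0.681, 0.209, -0.661, 0.237]
ft_force: [-0.4, -0.0, -0.1]
grip_width: 0.0417
time: 25.38
position: [0.4755, -0.2735, 0.0208]
tool_rot: [0.681, 0.209, -0.661, 0.236]
ft_force: [-0.5, -0.2, 0.5]
grip_width: 0.022
t 25.38 shift cm [-0.17  0.01 -0.05] turn -0.002 (tool x down: -world yaw) xdir [ 0.039 -0.027 -0.999] q6 0.19 w 0.022 F [-0.5 -0.2  0.5] pos [ 0.4755 -0.2735  0.0208]
```

Gripped (22.0 mm), but about 2 mm too low for clearance over the tray board. I regrip a little higher.

```bash
python3 -m inch '[[[0,0,0,0,0.3],[0,0,0,0,0.3],[-0.3,0,0,0,0.3],[0,0,0,0,0],[0,0,0,0,0],[0,0,0,0,0],[0,0,0,0,0],[0,0,0,0,0]]]' 30; python3 -c "
from h import *
togo(.4759,-.2732,.0225,-2.499)"; python3 -m inch '[[[0,0,0,0,0],[-0.5,0,0,0,0],[-1,0,0,0,0],[-1.5,0,0,0,0],[-2,0,0,0,0],[-2,0,0,0,0],[-1,0,0,0,0],[0,0,0,0,0]]]' 35; python3 -c "
from h import *
c=[.4823,-.2684,-2.499]
t=np.load('t.npy');g=world(t,[(-8.5,48,0)])[0];print(g)
togo(g[0],g[1],.1,t[2])"
```

```text
time: 26.05
position: [0.4755, -0.2736, 0.0237]
tool_rot: [0.681, 0.209, -0.661, 0.236]
ft_force: [-0.0, -0.2, -0.4]
grip_width: 0.0217
t 26.05 shift cm [ 0.12 -0.01 -0.05] turn -0.002 (tool x down: -world yaw) xdir [ 0.039 -0.027 -0.999] q6 0.19 w 0.0217 F [-0.  -0.2 -0.4] pos [ 0.4755 -0.2736  0.0237]
time: 26.72
position: [0.4688, -0.2684, 0.1064]
tool_rot: [0.679, 0.213, -0.663, 0.233]
ft_force: [-0.2, -0.2, -4.4]
grip_width: 0.0216
[0.56399557 0.32843418 0.        ]
t 26.72 shift cm [ -0.26 -42.13 -43.33] turn 0.341 (tool x down: -world yaw) xdir [ 0.031 -0.02  -0.999] q6 0.19 w 0.0216 F [-0.2 -0.2 -4.4] pos [ 0.4688 -0.2684  0.1064]
```

```bash
python3 -m inch '[[[0,-1.5,-1.5,0,0],[-0.2,-2.5,-2.6,0,0],[-0.2,-2.7,-2.8,0,0],[0,-2.7,-2.8,0,0],[0,-2.7,-2.8,0,0],[0,-2.7,-2.8,0,0],[0,-2.7,-2.8,0,0],[0,-2.7,-2.8,0,0]]]' && python3 -m inch '[[[0,-2.7,-2.8,0,0],[0,-2.7,-2.8,0,0],[0,-2.7,-2.8,0,0],[0,-2.7,-2.8,0,0],[0,-2.7,-2.8,0,0],[0,-2.7,-2.8,0,0],[0,-1.5,-1.5,0,0],[0,0,0,0,0]]]'; python3 -c "
from h import *
togo(.564,.3284,.1,.3003)"
```

```text
time: 27.38
position: [0.5181, 0.0185, 0.105]
tool_rot: [0.681, 0.204, -0.664, 0.23]
ft_force: [1.3, -0.6, -4.2]
grip_width: 0.0219
time: 28.05
position: [0.5578, 0.2905, 0.0942]
tool_rot: [0.678, 0.208, -0.666, 0.231]
ft_force: [0.2, -0.7, -3.9]
grip_width: 0.0214
t 28.05 shift cm [-0.66 -2.67 -2.74] turn 0.331 (tool x down: -world yaw) xdir [ 0.026 -0.026 -0.999] q6 1.28 w 0.0214 F [ 0.2 -0.7 -3.9] pos [0.5578 0.2905 0.0942]
```

```bash
python3 -m inch '[[[-0.2,-1.3,-1.3,0,0],[-0.2,-1.3,-1.3,0,0],[0,0,0,0.09,0],[0,0,0,0.09,0],[0,0,0,0.09,0],[0,0,0,0.06,0],[0,0,0,0,0]]]'; python3 -c "
from h import *
togo(.564,.3284,.06,.3003)"
```

```text
time: 28.63
position: [0.5551, 0.3262, 0.0901]
tool_rot: [0.701, 0.09, -0.698, 0.115]
ft_force: [0.2, -0.6, -4.0]
grip_width: 0.0214
t 28.63 shift cm [ 3.01 -0.06 -0.92] turn -0.009 (tool x down: -world yaw) xdir [ 0.009 -0.033 -0.999] q6 1.68 w 0.0214 F [ 0.2 -0.6 -4. ] pos [0.5551 0.3262 0.0901]
```

```bash
python3 -m inch '[[[0.5,0,-0.5,0,0],[0.6,0,-0.4,0,0],[0.7,0,0,0,0],[0.7,0,0,0,0],[0.7,0,0,0,0],[0,0,0,0,0],[0,0,0,0,0]]]'; python3 - <<'E'
from h import *
togo(.564,.3284,.0297,.3003)
o=robot.get_obs()["position"];h=1e3*(o[2]-.0237)
for n in("top","side"): print(n,proj(n,world([o[0],o[1],.3003+np.pi],[(80-8.5,23,h+3),(80-8.5,-23,h+3),(-88.5,11,h+22),(-88.5,-11,h+22)])).round(1).tolist())
a=camera("top")[130:250,110:230];s=camera("side")[100:200,200:340]
cv2.imwrite("pics/d6.png",np.hstack([cv2.resize(a[:,:,::-1],(360,360),interpolation=cv2.INTER_CUBIC),cv2.resize(s[:,:,::-1],(420,300),interpolation=cv2.INTER_CUBIC) if 0 else cv2.copyMakeBorder(cv2.resize(s[:,:,::-1],(420,300),interpolation=cv2.INTER_CUBIC),0,60,0,0,0)]))
E
```

```text
time: 29.22
position: [0.5629, 0.3245, 0.0515]
tool_rot: [-0.698, -0.091, 0.7, -0.117]
ft_force: [0.4, 1.2, -3.8]
grip_width: 0.0215
t 29.22 shift cm [ 2.16 -0.42 -0.23] turn -0.006 (tool x down: -world yaw) xdir [ 0.003 -0.036 -0.999] q6 1.67 w 0.0215 F [ 0.4  1.2 -3.8] pos [0.5629 0.3245 0.0515]
top [[167.8, 212.3], [149.2, 217.6], [145.1, 150.1], [136.2, 152.5]]
side [[236.2, 147.4], [227.3, 138.2], [287.0, 118.7], [282.3, 114.8]]
```

View pics/d6.png

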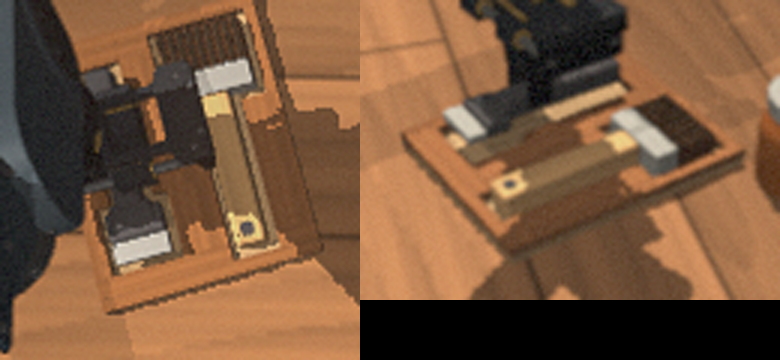

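The tip corners match the prediction: (167,213) and (148,218), within 1 px. The chisel needs 4 mm sideways and then about 2 cm down.

```bash
python3 -m inch '[[[0.3,-0.25,-0.15,0,0],[0.3,-0.25,-0.1,0,0],[0.3,0,0,0,0],[0.3,0,0,0,0],[0.2,0,0,0,0],[0,0,0,0,0]]]'; python3 - <<'E'
from h import *
togo(.564,.3284,.0297,.3003)
E
```

```text
time: 29.82
position: [0.565, 0.3311, 0.038]
tool_rot: [0.7, 0.092, -0.699, 0.117]
ft_force: [-0.1, -0.9, -3.9]
grip_width: 0.0218
t 29.82 shift cm [0.84 0.21 0.17] turn -0.005 (tool x down: -world yaw) xdir [ 0.006 -0.035 -0.999] q6 1.68 w 0.0218 F [-0.1 -0.9 -3.9] pos [0.565  0.3311 0.038 ]
```

```bash
python3 -m inch '[[[0.2,0.1,0.1,0,0],[0.2,0.1,0.1,0,0],[0.2,0,0,0,0],[0,0,0,0,0]]]'; python3 -c "
from h import *
togo(.564,.3284,.0297,.3003)"; python3 -m inch '[[[0.1,0,0,0,0],[0.1,0,0,0,0],[0,0,0,0,0]]]'; python3 -c "
from h import *
togo(.564,.3284,.0297,.3003)"
```

```text
time: 30.15
position: [0.5635, 0.3281, 0.0316]
tool_rot: [0.7, 0.092, -0.699, 0.117]
ft_force: [0.1, -1.0, -3.8]
grip_width: 0.0215
t 30.15 shift cm [ 0.19 -0.02 -0.06] turn -0.005 (tool x down: -world yaw) xdir [ 0.006 -0.035 -0.999] q6 1.68 w 0.0215 F [ 0.1 -1.  -3.8] pos [0.5635 0.3281 0.0316]
time: 30.4
position: [0.5635, 0.328, 0.0302]
tool_rot: [0.7, 0.092, -0.699, 0.116]
ft_force: [-0.7, -0.9, -1.4]
grip_width: 0.0217
t 30.4 shift cm [ 0.04 -0.03 -0.07] turn -0.005 (tool x down: -world yaw) xdir [ 0.006 -0.035 -0.999] q6 1.68 w 0.0217 F [-0.7 -0.9 -1.4] pos [0.5635 0.328  0.0302]
```

Contact is starting at the expected height. One more millimetre, then open and rise.

```bash
python3 -m inch '[[[0.1,0,0,0,0],[0,0,0,0,0],[0,0,0,0,0.3],[0,0,0,0,0.5],[0,0,0,0,0.5],[0,0,0,0,0.5],[0,0,0,0,0.5],[0,0,0,0,0.5]]]' && python3 -m inch '[[[-0.5,0,0,0,0.5],[-1,0,0,0,0.5],[-2,0,0,0,0.5],[-2.5,0,0,0,0.5],[-3,0,0,0,0.5],[-3,0,0,0,0.5],[-2,0,0,0,0.5],[0,0,0,0,0.5]]]'; python3 -c "
from h import *
togo(.564,.1,.2,.3003)"
```

```text
time: 31.07
position: [0.5671, 0.3292, 0.0324]
tool_rot: [0.703, 0.092, -0.696, 0.116]
ft_force: [-0.4, -0.2, -0.2]
grip_width: 0.0421
time: 31.73
position: [0.5643, 0.3336, 0.1811]
tool_rot: [0.702, 0.092, -0.697, 0.116]
ft_force: [-0.0, 0.3, 0.9]
grip_width: 0.0433
t 31.73 shift cm [-1.13 22.39  6.82] turn -0.005 (tool x down: -world yaw) xdir [ 0.012 -0.032 -0.999] q6 1.67 w 0.0433 F [-0.   0.3  0.9] pos [0.5643 0.3336 0.1811]
```

Move aside and take a last look.

```bash
python3 -m inch '[[[-0.3,3.5,1,0,0.5],[-0.3,3.8,1.1,0,0.5],[-0.2,3.8,1.1,0,0.5],[0,3.8,1.1,0,0.5],[0,3.8,1.1,0,0.5],[0,3.8,1.1,0,0.5],[0,3.8,1.1,0,0.5],[0,0,0,0,0.5]]]' && python3 -m inch '[[[0,3.8,1.1,0,0.5],[0,3.8,1.1,0,0.5],[0,2,0.5,0,0.5],[0,0,0,0,0.5]]]'; python3 - <<'E'
from h import *
a=camera("top");s=camera("side")
cv2.imwrite("pics/top9.png",a[:,:,::-1])
cv2.imwrite("pics/e1.png",np.hstack([cv2.resize(a[120:240,115:225][:,:,::-1],(440,480),interpolation=cv2.INTER_CUBIC),cv2.copyMakeBorder(cv2.resize(s[110:200,205:295][:,:,::-1],(360,360),interpolation=cv2.INTER_CUBIC),0,120,0,0,0)]))
t=np.load("t.npy")
d=cv2.absdiff(a,cv2.imread("pics/top0.png")[:,:,::-1]).max(2)
for k,(u,v,w,h) in dict(jar=(186,88,38,42),stone=(235,66,90,68),mallet=(345,88,42,46)).items(): print(k,d[v:v+h,u:u+w].mean().round(1))
E
```

```text
time: 32.4
position: [0.569, 0.0539, 0.2006]
tool_rot: [0.705, 0.096, -0.692, 0.119]
ft_force: [-0.2, -0.5, 0.3]
grip_width: 0.0436
time: 32.73
position: [0.5705, -0.0456, 0.2025]
tool_rot: [0.705, 0.096, -0.693, 0.118]
ft_force: [1.0, 0.2, 0.1]
grip_width: 0.0435
jar 43.0
stone 50.7
mallet 44.3
```

View pics/e1.png

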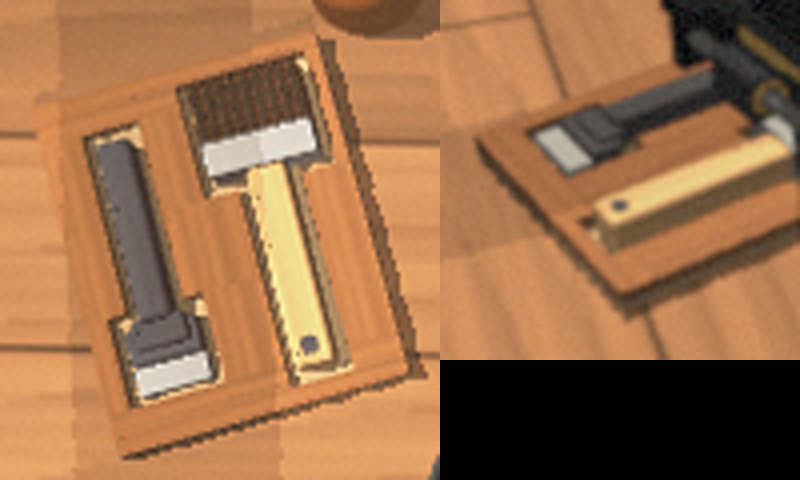

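View pics/top9.png

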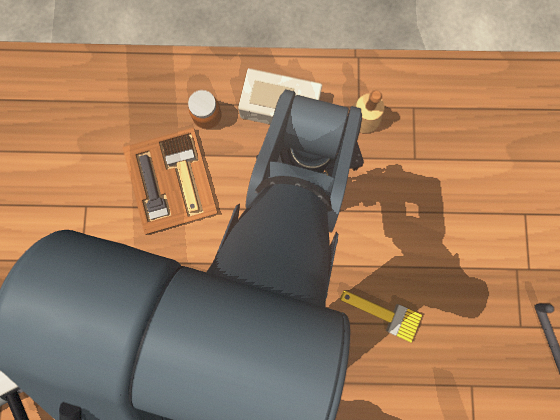

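```bash
python3 - <<'E'
import cv2,numpy as np
a=cv2.imread("pics/top9.png");b=cv2.imread("pics/top0.png")
for k,(u,v,w,h) in dict(jar=(186,88,38,42),stone=(235,66,90,68),mallet=(345,88,42,46)).items():
    r=cv2.matchTemplate(a[v-10:v+h+10,u-10:u+w+10],b[v:v+h,u:u+w],cv2.TM_CCOEFF_NORMED);_,m,_,l=cv2.minMaxLoc(r);print(k,round(m,3),np.array(l)-10,cv2.absdiff(a,b)[v:v+h,u:u+w].mean().round(1))
E
```

```text
jar 0.998 [0 0] 35.4
stone 0.564 [0 0] 39.3
mallet 0.736 [0 0] 31.9
```

The jar (202,108), stone (280,95) and mallet (370,110) are all where they were. The scene is just lit brighter now, which explains the high pixel differences. Both tools are in their pockets and the arm is clear.

```bash
python3 -c "
from rig import robot
print(robot.get_obs()['ft_force'].round(1));print(robot.hand_in())"
```

```text
[-0.4  0.5 -0.5]
the job is handed in; nothing more can be done
None
```

Both tools are in the tray and the job is handed in, at about 33 s of the 64 s. The brush went in first, in the larger pocket with its bristles in the broad end; then the chisel, in the smaller pocket with its blade in the broad end. I lowered each to light contact, with force readings within about 5 N throughout, before opening the jaws.

**Last checks:** The final pictures show both tools inside their pocket outlines and looking flat. Template matching found no shift of the jar (0.998). For the stone (0.56) and mallet (0.74), scores were low because the arm partly covered the stone and the light had changed. Their best match was still at the original place, and I saw no movement by eye. The plain pixel differences were large everywhere, which I put down to the lighting. At hand-in the wrist force was under 1 N and the gripper was about 0.2 m up, clear of everything.

**What went wrong on the way:**
- **Brush:** I lifted before the slow fingers had closed, so the first grasp failed. The brush did not move, and the second try held.
- **Chisel:** the half-turn before picking it up tilted the tool by a few degrees. I corrected part of it, and about 2° of roll remained when I let the chisel go.

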